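Switch on the fly-tying bench in the safe order

ROBOT

A 6-joint arm with a two-finger parallel gripper is mounted at the origin on the work surface. World frame = base frame: x ahead of the robot, y to its left, z up, the work surface at z = 0. Lengths are in mm, angles in rad, forces in N, time in s.
With the tool pointing down it reaches from about 350 to 975 mm from the base axis. Payload 7.1 kg.
Tool frame: the origin (TCP) lies at the centre of the arm's flange, where the gripper is bolted on; the fingertips stand 182 mm ahead of it and the grasp point (between the pads) lies 163 mm ahead of it; x points along the fingers, y is the direction in which the jaws open and shut, and the axes are right-handed (so a half turn about x gives the same grasp; the last joint's range is limited). The gripper opens to 88 mm and grips with 3 to 60 N. Pads are 20 mm wide; open, the fingers measure 115 mm over their backs; the gripper's body (75 mm by 178 mm) begins 61 mm behind the grasp point.
Start: joints at [-0.019, 0.423, 1.63, -0, 1.089, -0.019], TCP at [624.985, 0.026, 404.675] pointing down, gripper open.
Joint ranges: [-3, 3], [-0.9, 2.11], [0.09, 2.58], [-1.31, 4.45], [0.11, 2.69], [-2.54, 2.54]. Speed limits (rad/s): [2.39, 2.39, 3.01, 3.14, 3.14, 3.14].

INTERFACE

Orientations are given as a rotation vector (axis times angle).
In Python, from workcell import readout, viewer, workorder, models gives the robot as it stands. The module is installed in compiled form; this text tells all that it offers.
- The arm moves only by the tool apply_moves, never from a script. Its argument "commands" is a list that holds one entry, the list of rows, each a list of 4 numbers: the shift along the world's x, y, z in m, then the turn about the world's z in rad. A call has 1 to 8 rows; each row is the pose to reach, as a shift and turn from the pose commanded when the call began; what a row does not reach only later rows make up. A row lasts 1/8 s, in which the tool goes at most 62.5 mm and 10.7 degrees, less where a joint would pass 70% of its speed; a pose out of reach is approached as far as the arm can. A call with a gripper value outside its range is refused whole. "gripper" is the finger opening in m, from 0 to 0.0878, set as the call begins (left out, the last holds). The fingers move at their own pace and stop on an object; the grip force is fixed at half the most. Time passes only in rows, so rows that repeat a pose let the fingers close. It gives the time, the measured TCP pose, the force and the opening at its end, in the units of the state.
- readout.get_obs(): the state, without advancing time (a new reading comes with each control period).
- viewer.get_image(name): name is "scene" or "side" or "wrist"; returns a dict with "color" (400x640x3 uint8, red, green, blue), "vertical_fov" (degrees; the focal length in pixels is half the picture's height over the tangent of half this angle, whatever the lens; pixels are square), "cx", "cy" (the principal point, pixels), "rvec" (rotation vector, rad) and "tvec" (3), from world to camera coordinates, as OpenCV has them. Camera axes: x right, y down, z forward; pixel columns grow to the right and rows downward; lengths in mm; the calibration is good to about 2 mm. A picture is of the moment at which its call begins. There is no depth.
- workorder.close_job(): hands the job in, once; it reports no verdict.
Trained networks look in the newest picture that a camera, given by its name, has taken for a name from the list of things; names that differ only in an ending like _2 or _b are one class to them, and where a whole thing is asked for, a point or a joint stands for the part that bears it (a point fixed in the world has none). Each returns a list of dicts, best first, with "conf" (0 to 1); they miss things now and then, are a little off and sometimes report something else, mostly with a low value. They report only what shows in the picture. A call takes as long as a camera call.
- models.search_frame(camera, label): "position" ([x, y, z] in mm, in world coordinates, good to about 4 mm: the middle of the surface that is visible of it).
- models.place_of(camera, label): "position" ([x, y, z] in mm, in world coordinates, good to about 4 mm: a listed point, or the origin of a listed thing).
The state is a dict: "t": time; "qpos": joint angles; "qvel": joint speeds; "joint_torque": joint torques, N m; "ee_pos": TCP position; "orientation": TCP orientation; "ft_force": force on the tool from outside, world axes, zero at the start; "moment": the same for the moment, N m; "width": finger opening in mm.
Only numpy, scipy, OpenCV 4.12 (cv2) and the standard library are available. Lean on these libraries where they do the work, as an engineer would, in place of code of your own. Each camera call takes 0.05 s, during which the arm holds its last target.

TASK

Get the tying bench ready for curing: with the fingertips press the caps of three switch pucks gently all the way down, first the yellow one (lamp), then the blue one (fume fan), and only then the red one (UV light). Only touch the pucks, never pick them up or push them about; leave the green switch off and everything else where it stands, and finish with the arm clear.

Things in the scene. Friction and masses are not known exactly. Their poses are not given: they have to be found in the camera images.
- yellow_switch: loose wireless switch of the ring lamp: round black puck, 64 mm across, 0.2 kg, standing on the table on a rubber foot, with a yellow cap on top. Origin at the centre of its underside, z up; the housing with its silver collar is 29 mm high
- yellow_top (a point): centre of the top face of the yellow cap (round, flat, 42 mm across): 44 mm above the table when up, 36 mm when fully down and let go; moves with the cap. The face rests on rubber that gives a further 0.4 mm per newton, up to 5 mm
- yellow_cap (a joint): how far the yellow cap is pressed down, m: 0 up, 0.008 fully down (a firm stop; the give of the rubber is not counted); on from 0.005. Needs 3 N to start and about 5 N near the bottom, and stays where it is left; a push over 20 N is too hard
- blue_switch: loose wireless switch of the fume fan: round black puck, 64 mm across, 0.2 kg, standing on the table on a rubber foot, with a blue cap on top. Origin at the centre of its underside, z up; the housing with its silver collar is 29 mm high
- blue_top (a point): centre of the top face of the blue cap (round, flat, 42 mm across): 44 mm above the table when up, 36 mm when fully down and let go; moves with the cap. The face rests on rubber that gives a further 0.4 mm per newton, up to 5 mm
- blue_cap (a joint): how far the blue cap is pressed down, m: 0 up, 0.008 fully down (a firm stop; the give of the rubber is not counted); on from 0.005. Needs 3 N to start and about 5 N near the bottom, and stays where it is left; a push over 20 N is too hard
- red_switch: loose wireless switch of the UV curing light: round black puck, 64 mm across, 0.2 kg, standing on the table on a rubber foot, with a red cap on top. Origin at the centre of its underside, z up; the housing with its silver collar is 29 mm high
- red_top (a point): centre of the top face of the red cap (round, flat, 42 mm across): 44 mm above the table when up, 36 mm when fully down and let go; moves with the cap. The face rests on rubber that gives a further 0.4 mm per newton, up to 5 mm
- red_cap (a joint): how far the red cap is pressed down, m: 0 up, 0.008 fully down (a firm stop; the give of the rubber is not counted); on from 0.005. Needs 3 N to start and about 5 N near the bottom, and stays where it is left; a push over 20 N is too hard
- green_switch: loose wireless switch of the vise motor: round black puck, 64 mm across, 0.2 kg, standing on the table on a rubber foot, with a green cap on top. Origin at the centre of its underside, z up; the housing with its silver collar is 29 mm high
- green_top (a point): centre of the top face of the green cap (round, flat, 42 mm across): 44 mm above the table when up, 36 mm when fully down and let go; moves with the cap. The face rests on rubber that gives a further 0.4 mm per newton, up to 5 mm
- green_cap (a joint): how far the green cap is pressed down, m: 0 up, 0.008 fully down (a firm stop; the give of the rubber is not counted); off here, and to be left so
- pink_spool: loose thread spool, pink thread on white plastic, standing, 32 mm across, 40 mm high; origin under its centre
- olive_spool: loose thread spool, olive thread on white plastic, standing, 32 mm across, 40 mm high; origin under its centre
- cement_bottle: loose small amber bottle with black cap, 32 mm across, 60 mm high; origin under its centre
- bodkin: loose needle tool lying flat, 130 mm long along its x, aluminium handle 12 mm thick; origin under its middle
- hook_tin: loose round flat metal tin, 74 mm across, 24 mm high; origin under its centre
- mug: loose white mug, 76 mm across without its handle, 85 mm high; origin under its centre

How it is judged (in metres and radians):
On the way, in this order (a step that is already met when the one before it is completed fails the run):
1. the yellow cap is pressed down (value of joint yellow_cap above 0.005 m), for 0.1 s.
2. then the blue cap is pressed down (value of joint blue_cap above 0.005 m), for 0.1 s.
3. then the red cap is pressed down (value of joint red_cap above 0.005 m), for 0.1 s.
At the end, for the whole second after the job is handed in: The yellow, blue and red caps are down at least 5 mm of their 8 mm, the green cap less than 2 mm; all four pucks stand flat and still within 20 mm of where they began, and so does every other loose thing (value of joint each of yellow_cap, blue_cap, red_cap above 0.005 m and value of joint green_cap below 0.002 m and distance of each of yellow_switch, blue_switch, red_switch, green_switch, pink_spool, olive_spool, cement_bottle, bodkin, hook_tin, mug from where it was at the start of the episode below 0.02 m and angle between each of yellow_switch, blue_switch, red_switch, green_switch's own z axis and vertical below 0.1 rad and linear speed of each of yellow_switch, blue_switch, red_switch, green_switch below 0.01 m/s); the robot touches nothing.
It fails at once if a cap is pressed out of order: blue before yellow is down, or red before yellow and blue are down ((value of joint blue_cap above 0.002 m and value of joint yellow_cap below 0.005 m) or (value of joint red_cap above 0.002 m and value of joint any of yellow_cap, blue_cap below 0.005 m)).
It fails at once if the green cap is pressed (2 mm or more) (value of joint green_cap above 0.002 m).
It fails at once if a switch puck is pushed with more than 20 N (contact force between any of the fingers, the arm and yellow_switch above 20 N or contact force between any of the fingers, the arm and blue_switch above 20 N or contact force between any of the fingers, the arm and red_switch above 20 N or contact force between any of the fingers, the arm and green_switch above 20 N).
It fails at once if a puck is lifted (over 6 mm), tipped or shoved more than 20 mm (height (world z) of any of yellow_switch, blue_switch, red_switch, green_switch above 0.006 m or distance of any of yellow_switch, blue_switch, red_switch, green_switch from where it was at the start of the episode above 0.02 m or angle between any of yellow_switch, blue_switch, red_switch, green_switch's own z axis and vertical above 0.2 rad).
It fails at once if another loose thing is moved more than 20 mm (distance of any of pink_spool, olive_spool, cement_bottle, bodkin, hook_tin, mug from where it was at the start of the episode above 0.02 m).
It also fails if it takes over 48 s, if anything falls off the work surface, if the arm or the gripper's body presses on something with over 40 N, if the wrist force passes 120 N, or if a joint passes its speed limit or range.

## Working session

There is one attempt and no reset: what is moved stays moved. The work goes in short steps, Python scripts to look and compute and a tool call to move; the robot and the scene stay as the last step left them, time stands still between calls to the robot, and variables do not carry over. Pictures are saved under pics/ and viewed, and the job is handed in when it is done.

Besides the shell and the picture viewer there is one more tool, called after ">>>" as name(argument=value, ...), one argument or row to a line, values as JSON. apply_moves: Moves the arm, as the interface text tells. Its arguments: {"type":"object","properties":{"commands":{"type":"array","items":{"type":"array","items":{"type":"array","items":{"type":"number"}}}},"gripper":{"type":"number"}},"required":["commands"]}

```bash
mkdir -p pics; cat > h.py <<'E'
import numpy as np, cv2
from workcell import readout, viewer, workorder, models
def cam(n,save=None):
    d=viewer.get_image(n)
    if save: cv2.imwrite(f'pics/{save}.png',d['color'][:,:,::-1])
    return d
def K(d):
    f=200/np.tan(np.radians(d['vertical_fov'])/2)
    return np.array([[f,0,d['cx']],[0,f,d['cy']],[0,0,1]])
def proj(d,p): return cv2.projectPoints(np.array([p],float).reshape(-1,1,3),np.array(d['rvec'],float),np.array(d['tvec'],float),K(d),None)[0].reshape(-1,2)
def ray(d,u,v,z):
    R=cv2.Rodrigues(np.array(d['rvec'],float))[0];t=np.array(d['tvec'],float).ravel()
    c=-R.T@t; r=R.T@np.linalg.inv(K(d))@[u,v,1]
    return c+r*(z-c[2])/r[2]
def state():
    o=readout.get_obs()
    print({k:np.round(o[k],3).tolist() for k in ('t','ee_pos','orientation','ft_force','width')})
E
python3 - <<'E'
from h import *
state()
for c in ('scene','side','wrist'):
    d=cam(c,c+'0')
    print(c,d['vertical_fov'],d['rvec'],d['tvec'])
    for n in ('yellow_top','blue_top','red_top','green_top'):
        r=models.place_of(c,n)
        for x in r[:2]: print(n,np.round(x['position'],1),round(x['conf'],2),proj(d,x['position']).round(0))
state()
E
```

```text
{'t': 0.0, 'ee_pos': [624.716, 0.042, 403.908], 'orientation': [1.208, 1.21, -1.21], 'ft_force': [0.526, -0.448, -0.509], 'width': 87.758}
scene 47.55637961633321 [ 1.03101079  2.40519664 -1.07319982] [ 400.93265469 -210.27438662 1443.56781159]
yellow_top [477.8 248.9  39.7] 0.79 [[429. 247.]]
blue_top [559.3 121.4  44.3] 0.63 [[363. 236.]]
blue_top [4.777e+02 2.583e+02 3.000e-01] 0.22 [[429. 260.]]
red_top [ 7.502e+02  1.153e+02 -4.000e-01] 0.65 [[303. 296.]]
red_top [ 530.6 -297.4   46.8] 0.56 [[255. 156.]]
green_top [ 447.9 -117.6   50. ] 0.62 [[321. 169.]]
green_top [391.7 105.3   2. ] 0.61 [[398. 210.]]
side 47.09851209800601 [ 2.2757916  -0.84040787  0.3411834 ] [-448.96387732  301.75096326  873.85196178]
yellow_top [475.1 247.1  44.2] 0.71 [[221. 167.]]
yellow_top [ 524.7 -301.    -4.3] 0.28 [[388. 311.]]
blue_top [569.3 116.   41.8] 0.61 [[282. 178.]]
red_top [ 526.5 -300.4   40.4] 0.84 [[391. 299.]]
green_top [387.3 107.7  -4.4] 0.28 [[225. 228.]]
wrist 61.92208681410254 [-2.82981521e+00  1.48596585e-03 -3.64133626e-05] [-624.7602273   -37.90578361  391.77650552]
blue_top [562.2 117.3  44.4] 0.92 [[253.  53.]]
red_top [ 529.5 -302.7   42.5] 0.57 [[248. 395.]]
green_top [ 448.5 -114.    43.6] 0.57 [[167. 270.]]
green_top [560.7 116.1  44.3] 0.47 [[251.  54.]]
{'t': 0.75, 'ee_pos': [625.002, 0.037, 404.716], 'orientation': [1.209, 1.209, -1.209], 'ft_force': [0.014, 0.188, 0.46], 'width': 87.952}
```

View pics/scene0.png

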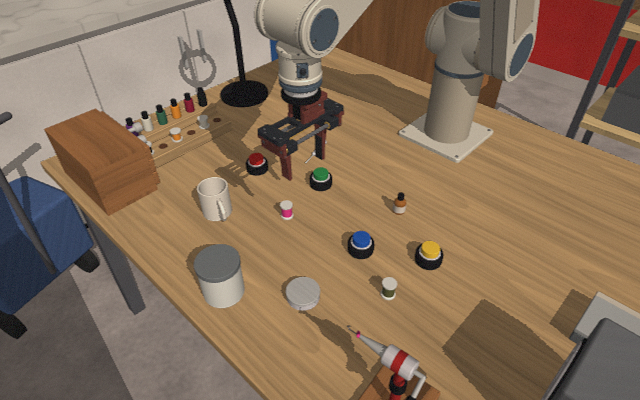

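View pics/side0.png

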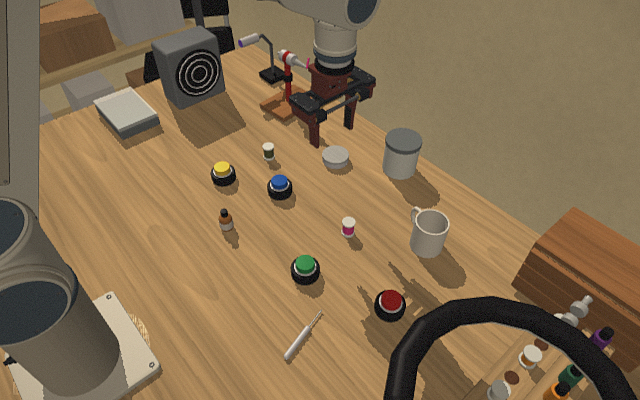

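View pics/wrist0.png

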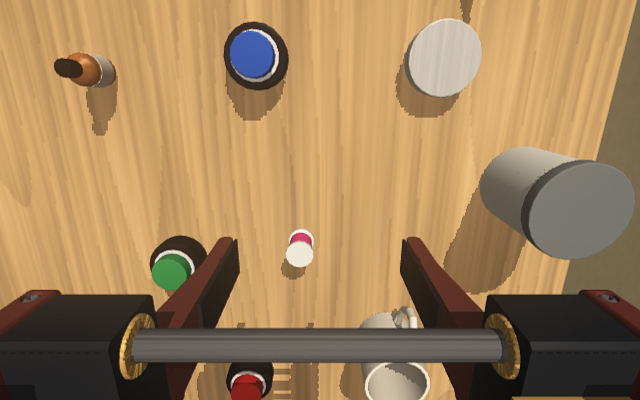

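```bash
python3 - <<'E'
from h import *
D={c:cam(c) for c in('scene','side')}
P={}
pix={'yellow':((429,247),(221,168)),'blue':((361,239),(280,182)),'red':((256,159),(391,300)),'green':((320,173),(305,263))}
hue={'yellow':(20,32),'blue':(105,130),'red':(170,190),'green':(45,80)}
for n,pp in pix.items():
    uv=[]
    for c,(u,v) in zip(D,pp):
        h=cv2.cvtColor(D[c]['color'],cv2.COLOR_RGB2HSV).astype(int)
        H=h[:,:,0].copy()
        if n=='red': H[H<5]+=180
        m=(H>=hue[n][0])&(H<=hue[n][1])&(h[:,:,1]>(190 if n=='yellow' else 120))
        y,x=np.nonzero(m); k=np.hypot(x-u,y-v)<16; uv.append((x[k].mean(),y[k].mean(),k.sum()))
    for (c,d),q in zip(D.items(),uv): print(n,c,np.round(q,1),'at z42',ray(d,q[0],q[1],42).round(1))
def tri(a,b):
    Ms=[K(d)@np.hstack([cv2.Rodrigues(np.array(d['rvec'],float))[0],np.array(d['tvec'],float).reshape(3,1)]) for d in D.values()]
    X=cv2.triangulatePoints(Ms[0],Ms[1],np.array(a,float).reshape(2,1),np.array(b,float).reshape(2,1)).ravel();return X[:3]/X[3]
print('lamp ring center',tri((245,93),(490,390)))
for n in('mug','hook_tin','cement_bottle','olive_spool','pink_spool'):
    print(n,[np.round(models.place_of(c,n)[0]['position'],0) if models.place_of(c,n) else None for c in D])
state()
E
```

```text
yellow scene [430.2 249.4 134. ] at z42 [483.2 256.7  42. ]
yellow side [222.6 171.6  31. ] at z42 [469.4 232.8  42. ]
blue scene [361.  238.6 236. ] at z42 [565.2 121.8  42. ]
blue side [279.3 181.9 199. ] at z42 [556.9 109.7  42. ]
red scene [255.8 158.4 148. ] at z42 [ 531.7 -292.6   42. ]
red side [391.  299.6 338. ] at z42 [ 523.8 -302.4   42. ]
green scene [320.3 173.6 148. ] at z42 [ 456.2 -112.4   42. ]
green side [304.8 263.5 276. ] at z42 [ 447.8 -122.1   42. ]
lamp ring center [ 435.12492079 -519.02990651  136.63599263]
mug [array([ 714., -242.,    2.]), array([ 714., -238.,    1.])]
hook_tin [array([748., 116.,  -2.]), array([754., 117.,   3.])]
cement_bottle [array([394., 105.,  -0.]), array([392., 104.,  -1.])]
olive_spool [array([621., 246.,   2.]), array([625., 245.,   2.])]
pink_spool [array([602., -96.,  -2.]), array([604., -96.,  -0.])]
{'t': 1.85, 'ee_pos': [624.979, 0.008, 404.663], 'orientation': [1.209, 1.209, -1.209], 'ft_force': [-0.19, -0.545, -0.394], 'width': 87.875}
```

>>> apply_moves(
  commands=[
    [[-0.025,0.042,-0.01,0],[-0.05,0.083,-0.03,0],[-0.075,0.124,-0.05,0],[-0.1,0.165,-0.07,0],[-0.12,0.2,-0.09,0],[-0.14,0.23,-0.11,0],[-0.148,0.248,-0.13,0],[-0.148,0.248,-0.13,0]],
  ],
  gripper=0,
)

```text
t: 2.85
ee_pos: [476.1, 248.8, 273.6]
orientation: [1.205, 1.211, -1.21]
ft_force: [-0.6, 0.3, 0.2]
width: 11.5
```

```bash
python3 - <<'E'
from h import *
state()
D={c:cam(c,c+'1') for c in('scene','side','wrist')}
for c in D:
    for x in models.place_of(c,'yellow_top')[:1]: print(c,np.round(x['position'],1),round(x['conf'],2))
im=D['wrist']['color']; a=cv2.resize(D['side']['color'][100:260,120:380],(520,320),interpolation=cv2.INTER_CUBIC)
cv2.imwrite('pics/side1c.png',a[:,:,::-1])
E
```

```text
{'t': 2.85, 'ee_pos': [476.074, 248.753, 273.617], 'orientation': [1.205, 1.211, -1.21], 'ft_force': [-0.562, 0.298, 0.205], 'width': 11.526}
scene [477.3 252.4  40.7] 0.57
wrist [475.8 251.7  42.9] 0.88
```

View pics/wrist1.png

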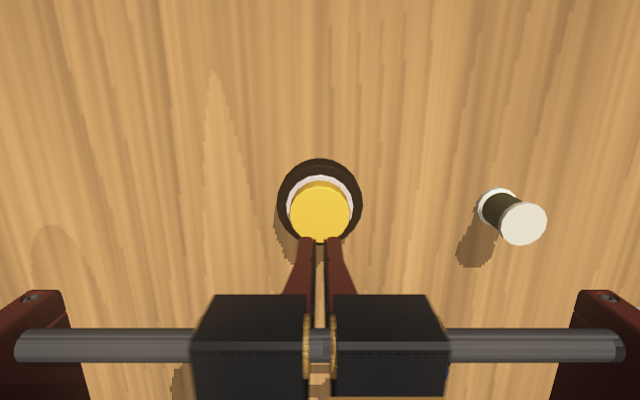

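View pics/side1c.png

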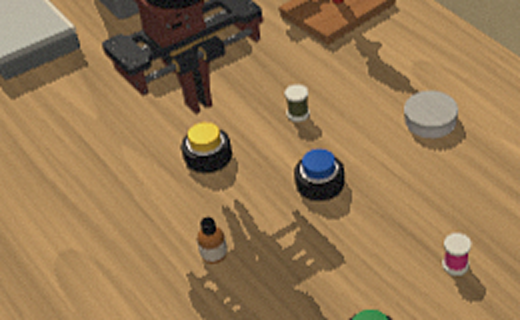

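>>> apply_moves(
  commands=[
    [[0,0.002,-0.02,0],[0,0.002,-0.038,0],[0,0.002,-0.044,0],[0,0.002,-0.046,0],[0,0.002,-0.048,0],[0,0.002,-0.05,0],[0,0.002,-0.05,0]],
  ],
)

```text
t: 4.03
ee_pos: [477.2, 250.1, 225.0]
orientation: [1.21, 1.209, -1.208]
ft_force: [0.4, -1.3, 2.4]
width: 0.8
```

>>> apply_moves(
  commands=[
    [[0,0,-0.0015,0],[0,0,-0.003,0],[0,0,-0.0045,0],[0,0,-0.006,0],[0,0,-0.007,0],[0,0,-0.008,0],[0,0,-0.008,0]],
  ],
)

```text
t: 4.9
ee_pos: [477.2, 250.1, 216.7]
orientation: [1.21, 1.209, -1.209]
ft_force: [0.7, -0.6, 4.2]
width: 0.4
```

>>> apply_moves(
  commands=[
    [[0,0,-0.001,0],[0,0,-0.002,0],[0,0,-0.0025,0],[0,0,-0.0025,0]],
  ],
)

```text
t: 5.4
ee_pos: [477.2, 250.1, 214.6]
orientation: [1.21, 1.209, -1.209]
ft_force: [0.7, -0.6, 9.0]
width: 0.3
```

>>> apply_moves(
  commands=[
    [[0,0,0.01,0],[0,0,0.04,0],[0.01,-0.015,0.06,0],[0.035,-0.055,0.06,0],[0.06,-0.095,0.06,0],[0.078,-0.123,0.06,0],[0.084,-0.133,0.06,0],[0.084,-0.133,0.06,0]],
  ],
)

```text
t: 6.4
ee_pos: [560.6, 116.9, 273.8]
orientation: [1.209, 1.21, -1.211]
ft_force: [0.4, -0.2, -1.2]
width: 0.3
```

```bash
python3 - <<'E'
from h import *
state()
D={c:cam(c,c+'2') for c in('scene','side','wrist')}
for c in D:
    for x in models.place_of(c,'blue_top')[:1]: print(c,np.round(x['position'],1),round(x['conf'],2))
    for x in models.place_of(c,'yellow_top')[:1]: print(' y',c,np.round(x['position'],1),round(x['conf'],2))
a=cv2.resize(D['side']['color'][100:260,120:380],(520,320),interpolation=cv2.INTER_CUBIC)
b=cv2.resize(D['wrist']['color'],(520,325))
cv2.imwrite('pics/c2.png',np.vstack([a[:270],b])[:,:,::-1])
E
```

```text
{'t': 6.4, 'ee_pos': [560.596, 116.853, 273.816], 'orientation': [1.209, 1.21, -1.211], 'ft_force': [0.379, -0.183, -1.163], 'width': 0.29}
scene [6.205e+02 2.432e+02 6.000e-01] 0.48
 y scene [478.9 251.7  33.2] 0.61
side [567.2 118.1  41.6] 0.79
 y side [479.1 250.7  34.6] 0.68
wrist [559.9 118.2  44.6] 0.65
```

View pics/c2.png

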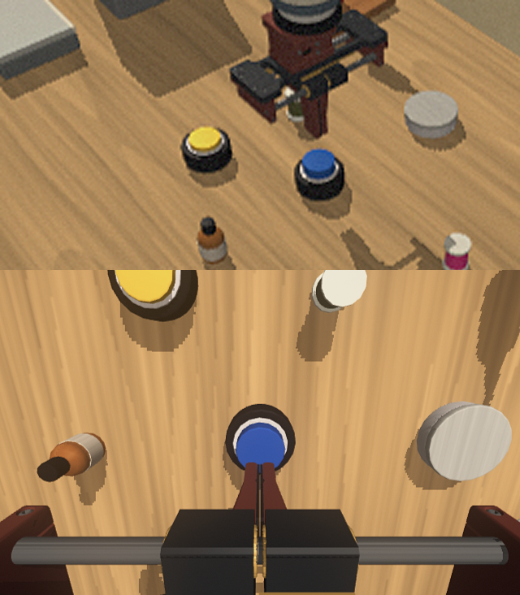

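Yellow now sits visibly lower (estimated z≈34), and the blue cap is centred under the fingers. I'll press blue next.

>>> apply_moves(
  commands=[
    [[0,0.001,-0.02,0],[0,0.001,-0.038,0],[0,0.001,-0.044,0],[0,0.001,-0.046,0],[0,0.001,-0.048,0],[0,0.001,-0.05,0],[0,0.001,-0.05,0]],
  ],
)

```text
t: 7.72
ee_pos: [561.2, 118.0, 224.6]
orientation: [1.21, 1.209, -1.209]
ft_force: [-1.0, -0.8, 1.9]
width: 0.6
```

>>> apply_moves(
  commands=[
    [[0,0,-0.0015,0],[0,0,-0.003,0],[0,0,-0.0045,0],[0,0,-0.006,0],[0,0,-0.007,0],[0,0,-0.008,0],[0,0,-0.008,0]],
  ],
)

```text
t: 8.6
ee_pos: [561.2, 118.1, 216.3]
orientation: [1.21, 1.209, -1.209]
ft_force: [1.0, 0.1, 5.1]
width: 0.7
```

>>> apply_moves(
  commands=[
    [[0,0,-0.001,0],[0,0,-0.002,0],[0,0,-0.002,0]],
  ],
)

```text
t: 8.98
ee_pos: [561.2, 118.1, 214.6]
orientation: [1.21, 1.209, -1.209]
ft_force: [-0.8, 0.5, 9.2]
width: 0.5
```

>>> apply_moves(
  commands=[
    [[0,0,0.01,0],[0,0,0.05,0],[0,0,0.1,0],[0,0,0.1,0]],
  ],
)

```text
t: 9.48
ee_pos: [561.9, 118.2, 317.6]
orientation: [1.213, 1.206, -1.205]
ft_force: [0.9, -0.2, 0.1]
width: 0.2
```

>>> apply_moves(
  commands=[
    [[-0.003,-0.04,0,0],[-0.007,-0.09,0,0],[-0.011,-0.145,0,0],[-0.016,-0.2,0,0],[-0.022,-0.26,0,0],[-0.028,-0.32,-0.01,0],[-0.032,-0.38,-0.025,0],[-0.033,-0.416,-0.04,0]],
  ],
)

```text
t: 10.48
ee_pos: [526.7, -300.3, 272.5]
orientation: [1.211, 1.21, -1.212]
ft_force: [0.2, 0.6, 0.4]
width: 0.5
```

```bash
python3 - <<'E'
from h import *
state()
D={c:cam(c,c+'3') for c in('scene','side','wrist')}
for c in D:
    for n in('red_top','blue_top'):
        for x in models.place_of(c,n)[:2]: print(n,c,np.round(x['position'],1),round(x['conf'],2))
a=D['side']['color'][120:390,100:620]
b=cv2.resize(D['wrist']['color'],(520,325))
cv2.imwrite('pics/c3.png',np.vstack([a,b])[:,:,::-1])
E
```

```text
{'t': 10.475, 'ee_pos': [526.738, -300.313, 272.459], 'orientation': [1.211, 1.21, -1.212], 'ft_force': [0.151, 0.596, 0.361], 'width': 0.539}
red_top scene [ 448.7 -122.9   47.5] 0.67
red_top scene [ 530.1 -297.5   48.7] 0.65
blue_top scene [559.4 118.1  37.4] 0.52
red_top side [ 525.5 -296.3   44.9] 0.87
red_top side [479.3 253.6   2.3] 0.2
blue_top side [569.3 116.9  34.4] 0.43
blue_top side [389.  106.5  -2.2] 0.28
red_top wrist [ 528.7 -304.1   41. ] 0.87
blue_top wrist [ 716.1 -234.5   -1.2] 0.65
```

View pics/c3.png

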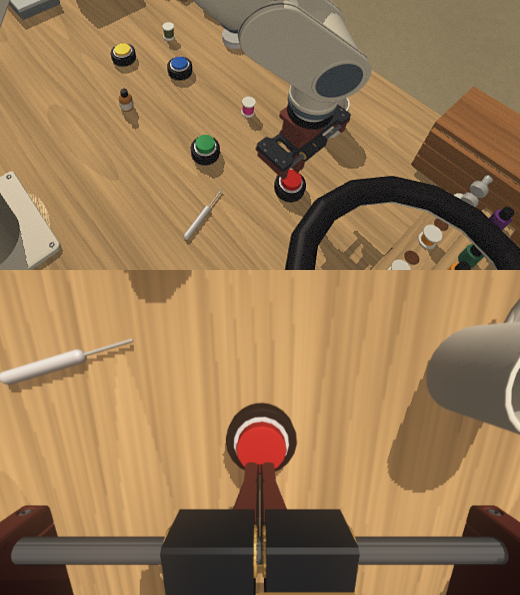

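Blue is lowered (z≈36, with 9 N at the stop). Red is centred under the fingertips, the same view as blue had. I'll press red.

>>> apply_moves(
  commands=[
    [[0,0,-0.02,0],[0,0,-0.038,0],[0,0,-0.044,0],[0,0,-0.046,0],[0,0,-0.048,0],[0,0,-0.05,0],[0,0,-0.05,0]],
  ],
)

```text
t: 11.8
ee_pos: [528.1, -298.1, 224.6]
orientation: [1.209, 1.208, -1.209]
ft_force: [-0.9, -0.6, 3.6]
width: 0.5
```

>>> apply_moves(
  commands=[
    [[0,0,-0.0015,0],[0,0,-0.003,0],[0,0,-0.0045,0],[0,0,-0.006,0],[0,0,-0.007,0],[0,0,-0.008,0],[0,0,-0.008,0]],
  ],
)

```text
t: 12.68
ee_pos: [528.1, -298.1, 216.3]
orientation: [1.209, 1.209, -1.209]
ft_force: [-0.7, -0.6, 5.1]
width: 0.7
```

>>> apply_moves(
  commands=[
    [[0,0,-0.001,0],[0,0,-0.002,0],[0,0,-0.002,0]],
  ],
)

```text
t: 13.05
ee_pos: [528.1, -298.1, 214.7]
orientation: [1.209, 1.209, -1.209]
ft_force: [-0.4, 0.3, 9.6]
width: 0.4
```

>>> apply_moves(
  commands=[
    [[0,0,0.01,0],[0,0,0.05,0],[0,0,0.1,0],[0.01,0.03,0.13,0],[0.03,0.08,0.16,0],[0.05,0.13,0.18,0],[0.06,0.15,0.18,0],[0.06,0.15,0.18,0]],
  ],
)

```text
t: 14.05
ee_pos: [588.1, -146.9, 393.3]
orientation: [1.207, 1.211, -1.208]
ft_force: [-0.6, -0.6, -0.8]
width: 0.5
```

```bash
python3 - <<'E'
from h import *
state()
D={c:cam(c,c+'4') for c in('scene','side')}
for c in D:
    for n in('yellow_top','blue_top','red_top','green_top','mug','bodkin','pink_spool'):
        for x in models.place_of(c,n)[:1]: print(n,c,np.round(x['position'],1),round(x['conf'],2))
a=cv2.resize(D['side']['color'][140:330,190:430],(600,475),interpolation=cv2.INTER_CUBIC)
cv2.imwrite('pics/c4.png',a[:,:,::-1])
state()
E
```

```text
{'t': 14.05, 'ee_pos': [588.052, -146.874, 393.342], 'orientation': [1.207, 1.211, -1.208], 'ft_force': [-0.596, -0.57, -0.821], 'width': 0.453}
yellow_top scene [481.1 252.2  35.2] 0.6
blue_top scene [556.8 118.8  35.6] 0.67
red_top scene [ 530.8 -301.4   38.5] 0.65
green_top scene [ 447.7 -121.4   44.9] 0.5
mug scene [ 712.7 -241.6    3.1] 0.76
bodkin scene [ 357.8 -231.1   -2.6] 0.66
pink_spool scene [603.  -95.9  -0.7] 0.79
blue_top side [599.6 -96.4   2.5] 0.7
red_top side [ 525.1 -297.1   35. ] 0.82
green_top side [ 451.3 -118.1   46. ] 0.51
mug side [ 714.2 -240.7    2.1] 0.82
bodkin side [ 358.9 -230.1   -2.4] 0.62
pink_spool side [602.9 -96.1   1.6] 0.49
{'t': 14.85, 'ee_pos': [587.994, -147.972, 394.2], 'orientation': [1.209, 1.209, -1.209], 'ft_force': [0.159, 0.649, -0.484], 'width': 0.722}
```

View pics/c4.png

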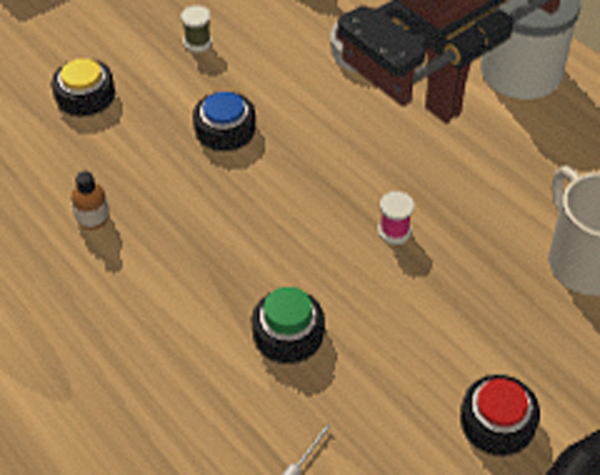

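Yellow, blue and red are down and green is still up. The arm is clear, so I'm handing in.

```bash
python3 -c "
from workcell import workorder
print(workorder.close_job())"
```

```text
the job is handed in; nothing more can be done
None
```

I pressed the yellow, then blue, then red caps to their stops with the closed fingertips, backed the arm clear, and handed the job in at about 15 s. No verdict was reported.

- **Push force:** the highest reading was 9.0 N on yellow, 9.2 N on blue and 9.6 N on red. These are readings at the end of each move call; the limit is 20 N.
- **Cap heights:** in the last images the networks put yellow at about 35 mm, blue at about 36 mm and red at 35–38 mm, against 36 mm for fully down. Green is at about 45 mm, so still up.
- **Pucks:** the cap positions still match the first measurements to within the networks' error of about 4 mm.
- **Other things:** the mug and pink spool agree with their earlier positions. The cement bottle, olive spool and hook tin look unmoved but were not measured again. The bodkin was measured only at the end.
- **Arm:** it stands about 390 mm up, touching nothing, with a force reading under 1 N.
- **Disagreements:** in the last side view the blue search returned the pink spool's position and the yellow search found nothing. The scene camera and the enlarged side picture show both caps down.

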